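# Fold the recipe stand flat

## Robot

A 7-joint arm with a two-finger parallel gripper is mounted at the origin on a cart in front of the work surface, level with it; the furniture and walls round the work are solid. World frame = base frame: x ahead of the robot, y to its left, z up, the work surface at z = 0. Lengths are in m, angles in rad, forces in N, time in s.
With the tool pointing down it reaches from about 0.4 to 0.9 m from the base axis. Payload 5.5 kg.
Tool frame: the origin (TCP) lies midway between the tips of the shut fingers; the grasp point (between the pads) lies 19 mm behind it; x points along the fingers, z is the direction in which the jaws open and shut, and the axes are right-handed (so a half turn about x gives the same grasp; the last joint's range is limited). The gripper opens to 85 mm and grips with 20 to 120 N. Pads are 22 mm wide; open, the fingers measure 114 mm over their backs; the gripper's body (76 mm by 85 mm) begins 54 mm behind the grasp point. The pads swing forward as they close: fully open they stand 13 mm farther back than shut.
Start: joints at [1.511, 0.501, -0.427, 1.55, 0.221, 1.138, -0.21], TCP at [0.206, -0.616, 0.231] pointing down, gripper open.
Joint ranges: [-2.88, 2.88], [-0.31, 2.03], [-1.54, 1.56], [0.2, 2.42], [-1.41, 4.55], [0.19, 2.02], [-2.57, 2.57]. Speed limits (rad/s): [2.57, 2.57, 3.14, 3.14, 3.14, 3.14, 3.14].

## Interface

Orientations are given as a 3x3 rotation matrix whose columns are the frame's x, y, z axes.
In Python, from bench import robot, viewer gives the robot as it stands.
- The arm moves only by the shell command python3 -m inch 'ROWS' [FORCE]. ROWS is JSON, a list of rows, each an object with "translation": the shift along the tool's x, y, z in mm, a list of three; "rot": the turn, a rotation vector about the tool's x, y, z in rad, a list of three; "claw": the closure, from -1 (fully open) to 1 (shut). A call has 1 to 12 rows; each row shifts and turns the commanded pose from where the row before left it, along the tool's axes as they then stand; what a row does not reach is not made up. A row lasts 1/10 s, in which the tool goes at most 50 mm and 8.59 degrees, less where a joint would pass 70% of its speed; a pose out of reach is approached as far as the arm can. A call is refused whole if a number of a shift passes 50 or a number of a turn 0.15, either way. A call with a gripper value outside its range is refused whole. The fingers move at their own pace and stop on an object; FORCE is the grip in N (left out, the last holds). Time passes only in rows, so rows that do not move let the fingers close. It gives the time, the measured TCP pose, the force and the opening at its end, in the units of the state.
- robot.sense(): the state, without advancing time (a new reading comes with each control period).
- viewer.camera(name): name is "scene" or "side" or "wrist"; returns a dict with "color" (420x560x3 uint8, blue, green, red), "fx", "fy", "cx", "cy" (pixels), "extrinsics" (4x4, takes a point from camera to world coordinates). Camera axes: x right, y up, looking along -z (the intrinsics and any distortion apply to the point x, -y, -z); pixel columns grow to the right and rows downward; lengths in m; the calibration is good to about 2 mm. A picture is of the moment at which its call begins. There is no depth.
- robot.finish_job(): hands the job in, once; it reports no verdict.
The state is a dict: "clock": time; "joint_pos": joint angles; "dq": joint speeds; "effort": joint torques, N m; "eef_pos": TCP position; "orientation": TCP orientation; "wrist_force": force on the tool from outside, world axes, zero at the start; "torque": the same for the moment, N m; "width": finger opening in m.
Only numpy, scipy, OpenCV 4.12 (cv2) and the standard library are available. Lean on these libraries where they do the work, as an engineer would, in place of code of your own. Each camera call takes 0.05 s, during which the arm holds its last target. There are 200 camera calls.

## Task

Fold the wide recipe stand flat; it is no longer needed. Its ratchet only lets the board go up, so take the board by the bar along its free edge, raise it through the remaining notches and on past the top until it stands about upright and the pawl is thrown off, then lower it all the way down without letting it fall, and let go. Leave the narrow stand's board as it is.

Things in the scene. Friction and masses are not known exactly. Their poses are not given: they have to be found in the camera images.
- wide_stand_bar (a point): Middle of the level round grip bar (12 mm thick, 192 mm long) along the free edge of the wide stand's metal board (200 mm wide). Axis 160 mm from the hinge; between bar and board panel an open window 49 x 186 mm for a finger; 62 mm above the worktop when flat. It may turn in the grip while the tool points down. x: outward from the hinge along the board; y: along the bar.
- wide_stand_hinge (a point): Middle of the wide stand's hinge axis, 62 mm above the worktop, on the immovable base (26 mm before to 110 mm behind it). x: level, where the board points when flat (away from the robot, yaw -0.35 to 0.04); y: along the hinge; z: up. At board angle a the bar is 160 mm x cos a along x and 160 mm x sin a above this point.
- wide_stand_board (a joint): Angle of the wide board, rad: 0 flat, 1.57 upright, stop at 1.83. Notches at about 0.32, 0.63, 0.93; starts resting on the second or third. It rises freely; the pawl stops it falling below the last notch. The pawl is thrown off between 1.3 and 1.4, stays off while lowering, and is pushed back in by the board's own weight just before flat. Damped, 0.2 N m s/rad; weight at the bar 1.5 N.
- wide_stand_pawl (a joint): Angle, rad, of the small steel pawl low at the wide stand's right side, 76 mm behind the hinge: 0 = leaning in, engaged (also when the board lies flat); up to 0.25 while notches pass; 0.65 = thrown off, the board can be lowered. The robot need not touch it.
- narrow_stand_bar (a point): Middle of the grip bar of the narrow stand, a bystander of the same make and height whose board is only 110 mm wide, propped on its own notch. Which stand is on the left varies. (A ladle hangs 0.64 m ahead and 0.15 m left of the robot's base, its foot 0.25 m above the worktop; shelf and oven plate begin 0.65 m ahead, 0.33 m up: keep the wrist clear.)

How it is judged:
By the outcome, as a careful person would: the job done as asked, in the order asked, and still so for the second after the job is handed in, with the robot touching nothing.
It also fails if it takes over 48 s, if anything falls off the work surface, if the arm or the gripper's body presses on something with over 40 N, if the wrist force passes 120 N, or if a joint passes its speed limit or range.

## Working session

There is one attempt and no reset: what is moved stays moved. The work goes in short steps, Python scripts to look and compute and a shell command to move; the robot and the scene stay as the last step left them, time stands still between calls to the robot, and variables do not carry over. Pictures are saved under pics/ and viewed, on a budget of 10 in all, crops included, one or two more only if the job needs it, and the job is handed in when it is done.

```bash
ls; mkdir -p pics; python3 - <<'E'
from bench import robot, viewer
import cv2,numpy as np
np.set_printoptions(precision=4,suppress=True)
s=robot.sense()
for k in s: print(k,np.array(s[k]))
for n in ("scene","side"):
    c=viewer.camera(n); cv2.imwrite(f"pics/{n}0.png",c["color"]); np.savez(f"{n}.npz",**c)
    print(n,[k for k in c],c["fx"],c["fy"],c["cx"],c["cy"],c["extrinsics"])
E
```

```text
pics
clock 0.0
joint_pos [ 1.5112  0.5018 -0.4267  1.5515  0.2208  1.1383 -0.2103]
dq [-0.0007 -0.      0.001  -0.0008  0.0008 -0.0004  0.0014]
effort [ -0.     -56.9525  -5.8161 -28.0941   0.0107   0.0119  -0.    ]
eef_pos [ 0.2059 -0.6158  0.2302]
orientation [[-0.0006  0.9484  0.3172]
 [ 0.0019  0.3172 -0.9484]
 [-1.      0.     -0.002 ]]
wrist_force [-0.2462  0.9744  0.7638]
torque [ 0.0713  0.0186 -0.0436]
width 0.08552834769487835
scene ['color', 'fx', 'fy', 'cx', 'cy', 'extrinsics'] 424.7065565549141 424.7065565549141 278.4036163980245 211.8736877174062 [[-0.7793  0.4532 -0.4329  0.0944]
 [-0.6267 -0.572   0.5292  0.3193]
 [-0.0078  0.6837  0.7297  0.6924]
 [ 0.      0.      0.      1.    ]]
side ['color', 'fx', 'fy', 'cx', 'cy', 'extrinsics'] 502.1139092146194 502.1139092146194 281.7733641603538 209.0463217358327 [[ 0.8739  0.189  -0.4479  0.0649]
 [-0.4855  0.2931 -0.8236 -0.8601]
 [-0.0244  0.9372  0.3479  0.395 ]
 [ 0.      0.      0.      1.    ]]
```

View pics/scene0.png

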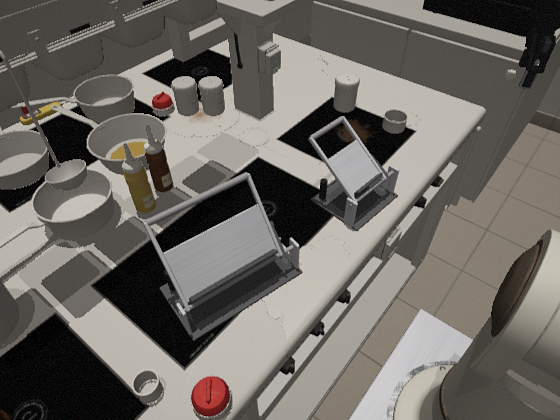

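View pics/side0.png

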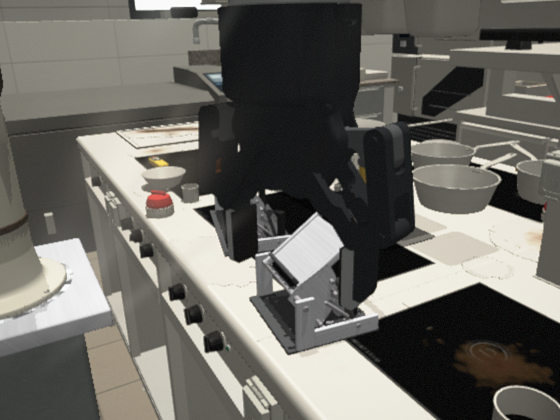

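The wide stand is the left one; in the scene picture its bar runs from about (148,219) to (248,176). In the side view the arm hides it. I'll zoom in on the scene picture.

```bash
python3 - <<'E'
import cv2
im=cv2.imread("pics/scene0.png")[160:335,130:310]
cv2.imwrite("pics/crop0.png",cv2.resize(im,None,fx=3.4,fy=3.4,interpolation=cv2.INTER_CUBIC))
E
```

```text
(no output)
```

View pics/crop0.png

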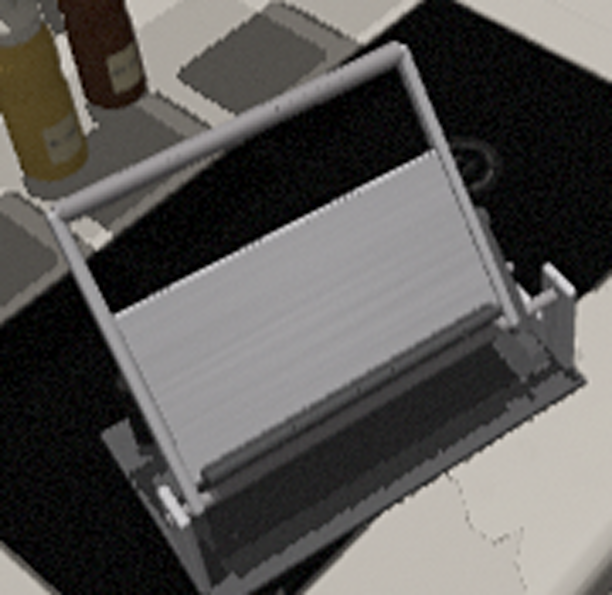

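```bash
cat > h.py <<'E'
import numpy as np,cv2
from scipy.optimize import least_squares
def proj(c,P):
    E=c["extrinsics"]; p=(np.atleast_2d(P)-E[:3,3])@E[:3,:3]
    return np.c_[c["cx"]+c["fx"]*p[:,0]/-p[:,2], c["cy"]-c["fy"]*p[:,1]/-p[:,2]]
def pts(h,yaw,a,L):  # L: list (along board, lateral)
    u=np.array([np.cos(yaw),np.sin(yaw),0]);v=np.array([-u[1],u[0],0])
    H=np.array([h[0],h[1],.062])
    return np.array([H+r*(np.cos(a)*u+np.sin(a)*np.array([0,0,1]))+s*v for r,s in L])
E
python3 - <<'E'
from h import *
np.set_printoptions(precision=4,suppress=True)
c=np.load("scene.npz")
cr=np.array([[57,212],[400,50],[195,505],[512,320]])/3.4+[130,160]
for w in (.093,.096):
  L=[(.16,w),(.16,-w),(0,w),(0,-w)]
  for n in (2,4):
    for a0 in (.6,.95):
      f=lambda q:(proj(c,pts(q[:2],q[2],q[3],L[:n]))-cr[:n]).ravel()
      r=least_squares(f,[.45,.1,-.1,a0]); print(w,n,r.x,r.cost,r.fun, pts(r.x[:2],r.x[2],r.x[3],[(.16,0)]))
E
```

```text
0.093 2 [ 0.433   0.0387 -0.2687  1.0792] 3.2311742677852644e-27 [ 0.  0. -0. -0.] [[0.5058 0.0186 0.203 ]]
0.093 2 [ 0.433   0.0387 -0.2687  1.0792] 1.331768864146044e-22 [0. 0. 0. 0.] [[0.5058 0.0186 0.203 ]]
0.093 4 [ 0.424   0.0378 -0.2727  0.9479] 6.380865872177199 [ 1.2371 -0.0477 -0.677   1.1448  1.2656 -1.3401 -2.1187  1.2545] [[0.5139 0.0127 0.1919]]
0.093 4 [ 0.424   0.0378 -0.2727  0.9479] 6.3808658721979095 [ 1.2371 -0.0477 -0.677   1.1448  1.2656 -1.3401 -2.1187  1.2545] [[0.5139 0.0127 0.1919]]
0.096 2 [ 0.4231  0.0354 -0.2687  0.8993] 0.0 [0. 0. 0. 0.] [[0.5191 0.0089 0.1873]]
0.096 2 [ 0.4231  0.0354 -0.2687  0.8993] 2.8272774843121063e-27 [-0.  0. -0.  0.] [[0.5191 0.0089 0.1873]]
0.096 4 [ 0.4234  0.0366 -0.2717  0.9144] 0.5331992726613074 [-0.3843  0.2901  0.1562  0.2848  0.4416 -0.6647 -0.2022  0.2266] [[0.5175 0.0104 0.1888]]
0.096 4 [ 0.4234  0.0366 -0.2717  0.9144] 0.5331992726666531 [-0.3843  0.2901  0.1562  0.2848  0.4416 -0.6647 -0.2022  0.2266] [[0.5175 0.0104 0.1888]]
```

The fit is consistent with the given sizes: residuals are under 0.7 px, the angle is 0.91 (third notch), the yaw is -0.27 and the hinge is at (0.423, 0.037). First I turn the tool in place so the jaws open along the board's x, rising slightly.

```bash
python3 -m inch '[{"translation":[-8,0,0],"rot":[-0.14,0,0],"claw":-0.1},{"translation":[-8,0,0],"rot":[-0.14,0,0],"claw":-0.1},{"translation":[-8,0,0],"rot":[-0.14,0,0],"claw":-0.1},{"translation":[-8,0,0],"rot":[-0.14,0,0],"claw":-0.1},{"translation":[-8,0,0],"rot":[-0.14,0,0],"claw":-0.1},{"translation":[-8,0,0],"rot":[-0.14,0,0],"claw":-0.1},{"translation":[-8,0,0],"rot":[-0.14,0,0],"claw":-0.1},{"translation":[0,0,0],"rot":[0,0,0],"claw":-0.1}]' 40
cat > to.py <<'E'
import sys,numpy as np
from bench import robot
np.set_printoptions(precision=4,suppress=True)
s=robot.sense();R=np.array(s["orientation"]);p=np.array(s["eef_pos"])
t=np.array(eval(sys.argv[1])) if len(sys.argv)>1 else p
print("tcp",p,"tool shift mm",1000*R.T@(t-p),"q",np.array(s["joint_pos"]),"F",np.array(s["wrist_force"]),"w",s["width"],"t",s["clock"]);print(R)
E
python3 to.py '[.518,.010,.28]'
```

```text
clock: 0.9
eef_pos: [0.2063, -0.6168, 0.2879]
orientation: [[0.001, 0.264, 0.965], [-0.001, 0.965, -0.264], [-1.0, -0.001, 0.001]]
wrist_force: [-0.1, 0.1, 0.5]
width: 0.0471
tcp [ 0.2063 -0.6168  0.2879] tool shift mm [  7.6118 686.7814 135.3117] q [ 1.6539  0.4956 -0.6427  1.4801  0.3032  1.2656  0.7111] F [-0.069   0.0982  0.4981] w 0.04706608552280528 t 0.9
[[ 0.0007  0.2637  0.9646]
 [-0.0008  0.9646 -0.2637]
 [-1.     -0.0006  0.0009]]
```

```bash
python3 -m inch '[{"translation":[0,40,8],"rot":[0,0,0],"claw":-0.1},{"translation":[0,40,8],"rot":[0,0,0],"claw":-0.1},{"translation":[0,40,8],"rot":[0,0,0],"claw":-0.1},{"translation":[0,40,8],"rot":[0,0,0],"claw":-0.1},{"translation":[0,40,8],"rot":[0,0,0],"claw":-0.1},{"translation":[0,40,8],"rot":[0,0,0],"claw":-0.1},{"translation":[0,40,8],"rot":[0,0,0],"claw":-0.1},{"translation":[0,40,8],"rot":[0,0,0],"claw":-0.1},{"translation":[0,40,8],"rot":[0,0,0],"claw":-0.1},{"translation":[0,40,8],"rot":[0,0,0],"claw":-0.1},{"translation":[0,40,8],"rot":[0,0,0],"claw":-0.1},{"translation":[0,0,0],"rot":[0,0,0],"claw":-0.1}]'
python3 to.py '[.518,.010,.28]'
```

```text
clock: 2.1
eef_pos: [0.4099, -0.2095, 0.2875]
orientation: [[0.001, 0.26, 0.966], [0.001, 0.966, -0.26], [-1.0, 0.001, 0.001]]
wrist_force: [1.1, -0.3, -0.1]
width: 0.0465
tcp [ 0.4099 -0.2095  0.2875] tool shift mm [  7.8534 239.9915  47.3436] q [ 1.2742  0.14   -0.9245  1.9263  0.1217  1.1326  0.0399] F [ 1.1386 -0.3242 -0.064 ] w 0.04650992454559732 t 2.1
[[ 0.0013  0.2598  0.9657]
 [ 0.0011  0.9657 -0.2598]
 [-1.      0.0015  0.001 ]]
```

```bash
python3 -m inch '[{"translation":[0,34,7],"rot":[0,0,0],"claw":-0.1},{"translation":[0,34,7],"rot":[0,0,0],"claw":-0.1},{"translation":[0,34,7],"rot":[0,0,0],"claw":-0.1},{"translation":[0,34,7],"rot":[0,0,0],"claw":-0.1},{"translation":[0,34,7],"rot":[0,0,0],"claw":-0.1},{"translation":[0,34,6],"rot":[0.01,0,0],"claw":-0.1},{"translation":[0,36,6],"rot":[0,0,0],"claw":-0.1},{"translation":[0,0,0],"rot":[0,0,0],"claw":-0.1},{"translation":[0,0,0],"rot":[0,0,0],"claw":-0.1}]'
python3 - <<'E'
from bench import viewer
import cv2,numpy as np
ims=[]
for n in ("side","wrist"):
    c=viewer.camera(n); np.savez(f"{n}1.npz",**c); cv2.imwrite(f"pics/{n}1r.png",c["color"]); ims.append(c["color"])
i=ims[0][120:400,150:450]; cv2.imwrite("pics/both1.png",np.vstack([cv2.resize(i,(400,373)),ims[1][::2,::2][:, :280].repeat(1,0) if 0 else cv2.resize(ims[1],(400,300))])[:600] if 0 else np.hstack([cv2.resize(i,(400,373)),cv2.copyMakeBorder(cv2.resize(ims[1],(400,300)),0,73,0,0,0)]))
E
python3 to.py '[.518,.010,.170]'
```

```text
clock: 3.0
eef_pos: [0.5165, 0.004, 0.2866]
orientation: [[-0.001, 0.275, 0.962], [0.0, 0.962, -0.275], [-1.0, 0.0, -0.001]]
wrist_force: [-0.5, -0.4, -0.6]
width: 0.0474
tcp [0.5163 0.0019 0.2867] tool shift mm [116.6643   8.3992  -0.4491] q [ 0.7841  0.3138 -1.0091  1.8037  0.2865  1.183  -0.5946] F [0.1501 0.7528 0.63  ] w 0.046909787345108936 t 3.1
[[-0.0013  0.2774  0.9608]
 [-0.0007  0.9608 -0.2774]
 [-1.     -0.001  -0.0011]]
```

View pics/both1.png

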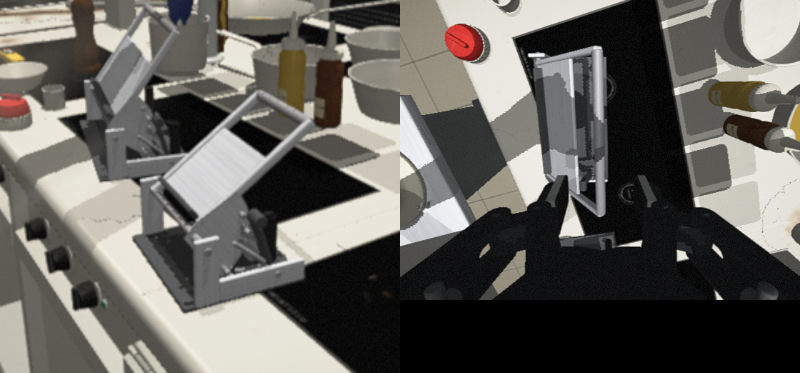

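The wrist view shows the bar between the open fingers, with its ends at about (277,68) and (280,296) in full-size pixels. The inner finger is over the window. I'll check the model against both views.

```bash
python3 - <<'E'
from h import *
np.set_printoptions(precision=1,suppress=True)
L=[(.16,.096),(.16,-.096),(0,.096),(0,-.096)]
P=pts([.4234,.0366],-.2717,.92,L)
ims=[]
for n in ("wrist","side"):
    c=np.load(f"{n}1.npz"); q=proj(c,P); print(n,q)
    im=c["color"].copy()
    im=cv2.resize(im,None,fx=3,fy=3,interpolation=cv2.INTER_CUBIC)
    for a,b in ((0,1),(2,3),(0,2),(1,3)): cv2.line(im,*[tuple(int(v) for v in np.round(3*q[k]+1)) for k in (a,b)],(0,0,255),1)
    x,y=(3*q.mean(0)).astype(int); x0=max(x-200,0);y0=max(y-300,0)
    ims.append(cv2.resize(im[y0:y0+600,x0:x0+400],(400,600)))
cv2.imwrite("pics/chk.png",np.hstack(ims))
E
```

```text
wrist [[276.9  71.5]
 [279.8 297.8]
 [194.2  88.3]
 [207.4 242.7]]
side [[260.7 125.4]
 [281.5 144.7]
 [219.7 186.1]
 [232.2 216.4]]
```

View pics/chk.png

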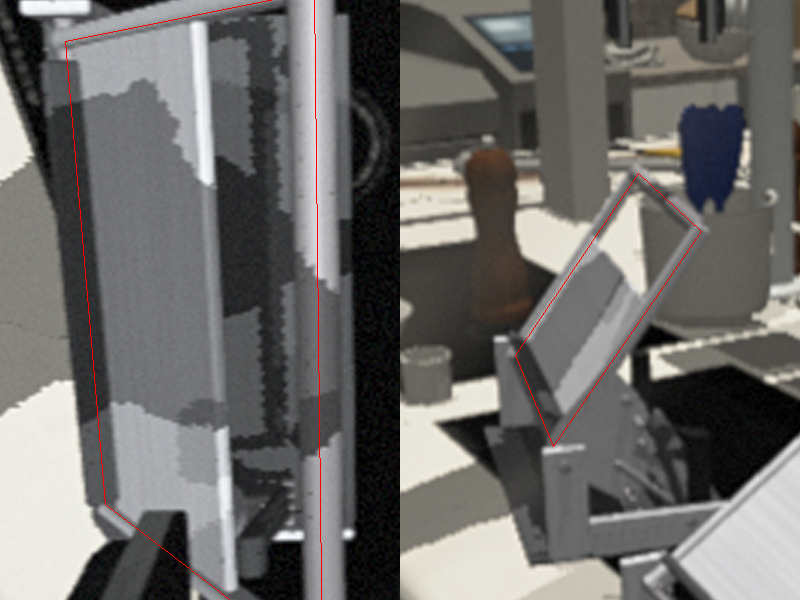

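The model matches both views to 1–2 px. I descend onto the bar and close at 40 N.

```bash
python3 -m inch '[{"translation":[20,4,0],"rot":[0,0,0],"claw":-0.1},{"translation":[20,4,0],"rot":[0,0,0],"claw":-0.1},{"translation":[20,0,0],"rot":[0,0,0],"claw":-0.1},{"translation":[20,0,0],"rot":[0,0,0],"claw":-0.1},{"translation":[20,0,0],"rot":[0,0,0],"claw":-0.1},{"translation":[17,0,0],"rot":[0,0,0],"claw":-0.1},{"translation":[0,0,0],"rot":[0,0,0],"claw":-0.1},{"translation":[0,0,0],"rot":[0,0,0],"claw":-0.1},{"translation":[0,0,0],"rot":[0,0,0],"claw":1},{"translation":[0,0,0],"rot":[0,0,0],"claw":1},{"translation":[0,0,0],"rot":[0,0,0],"claw":1},{"translation":[0,0,0],"rot":[0,0,0],"claw":1}]' 30
python3 -m inch '[{"translation":[0,0,0],"rot":[0,0,0],"claw":1},{"translation":[0,0,0],"rot":[0,0,0],"claw":1},{"translation":[0,0,0],"rot":[0,0,0],"claw":1}]' 30
python3 to.py '[.518,.010,.170]'
```

```text
clock: 4.3
eef_pos: [0.5186, 0.0111, 0.1706]
orientation: [[-0.0, 0.274, 0.962], [-0.001, 0.962, -0.274], [-1.0, -0.001, -0.0]]
wrist_force: [-1.6, -0.5, 1.0]
width: 0.0112
clock: 4.6
eef_pos: [0.5189, 0.011, 0.1704]
orientation: [[-0.0, 0.274, 0.962], [-0.0, 0.962, -0.274], [-1.0, -0.0, -0.0]]
wrist_force: [-2.6, -0.7, 2.3]
width: 0.011
tcp [0.5189 0.011  0.1704] tool shift mm [ 0.3792 -1.2281 -0.5833] q [ 0.6652  0.4628 -0.919   1.924   0.4444  0.9723 -0.7397] F [-2.6039 -0.7449  2.3219] w 0.01097046153854467 t 4.6
[[-0.0002  0.2744  0.9616]
 [-0.0003  0.9616 -0.2744]
 [-1.     -0.0003 -0.0001]]
```

Grip is firm at 11 mm opening. I raise along the arc from 0.92 to 1.40.

```bash
python3 -m inch '[{"translation":[-3.8,0,-5.2],"rot":[0,0,0],"claw":1},{"translation":[-3.5,0,-5.3],"rot":[0,0,0],"claw":1},{"translation":[-3.4,0,-5.4],"rot":[0,0,0],"claw":1},{"translation":[-3.1,0,-5.6],"rot":[0,0,0],"claw":1},{"translation":[-2.9,0,-5.7],"rot":[0,0,0],"claw":1},{"translation":[-2.7,0,-5.8],"rot":[0,0,0],"claw":1},{"translation":[-2.4,0,-5.9],"rot":[0,0,0],"claw":1},{"translation":[-2.2,0,-6],"rot":[0,0,0],"claw":1},{"translation":[-2,0,-6.1],"rot":[0,0,0],"claw":1},{"translation":[-1.7,0,-6.2],"rot":[0,0,0],"claw":1},{"translation":[-1.5,0,-6.2],"rot":[0,0,0],"claw":1},{"translation":[-1.2,0,-6.3],"rot":[0,0,0],"claw":1}]'
python3 to.py
```

```text
clock: 5.8
eef_pos: [0.4532, 0.0288, 0.2021]
orientation: [[0.003, 0.275, 0.961], [-0.003, 0.961, -0.275], [-1.0, -0.002, 0.004]]
wrist_force: [2.2, -7.6, 2.0]
width: 0.0104
tcp [0.4532 0.0288 0.2021] tool shift mm [0. 0. 0.] q [ 0.7733  0.2893 -1.0229  2.0418  0.3051  0.9654 -0.6862] F [ 2.2038 -7.647   2.0258] w 0.01041014577926237 t 5.8
[[ 0.0035  0.2754  0.9613]
 [-0.0028  0.9613 -0.2754]
 [-1.     -0.0018  0.0041]]
```

```bash
python3 -m inch '[{"translation":[-1,0,-6.3],"rot":[0,0,0],"claw":1},{"translation":[-0.7,0,-6.4],"rot":[0,0,0],"claw":1},{"translation":[-0.4,0,-6.4],"rot":[0,0,0],"claw":1},{"translation":[-0.2,0,-6.4],"rot":[0,0,0],"claw":1},{"translation":[0,0,0],"rot":[0,0,0],"claw":1},{"translation":[0,0,0],"rot":[0,0,0],"claw":1}]'
python3 to.py
python3 - <<'E'
from bench import viewer
import cv2,numpy as np
c=viewer.camera("side"); cv2.imwrite("pics/side2.png",cv2.resize(c["color"][60:260,150:400],(750,600),interpolation=cv2.INTER_CUBIC))
E
```

```text
clock: 6.4
eef_pos: [0.4272, 0.0357, 0.2038]
orientation: [[0.0, 0.275, 0.961], [-0.004, 0.961, -0.275], [-1.0, -0.003, 0.001]]
wrist_force: [-1.4, -7.3, 7.0]
width: 0.0108
tcp [0.4272 0.0357 0.2038] tool shift mm [0. 0. 0.] q [ 0.8103  0.2297 -1.0567  2.0914  0.2504  0.9513 -0.6613] F [-1.386  -7.2857  7.0315] w 0.010838933813403555 t 6.4
[[ 0.0003  0.2752  0.9614]
 [-0.0036  0.9614 -0.2752]
 [-1.     -0.0034  0.0013]]
```

View pics/side2.png

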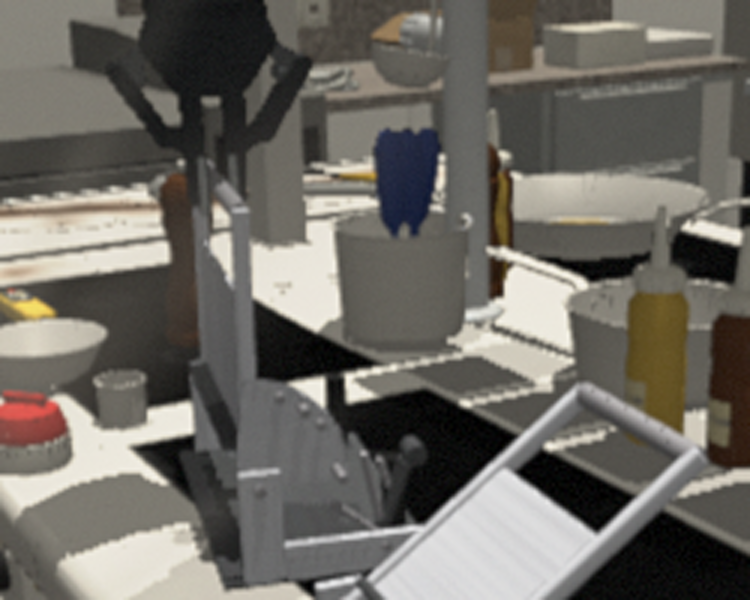

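The board stands upright in the grip, and the pawl at about (400,480) leans away from the sector. Now I work out the lowering arc.

```bash
cat > arc.py <<'E'
import numpy as np,sys
from bench import robot
s=robot.sense();p=np.array(s["eef_pos"]);R=np.array(s["orientation"])
u=np.array([np.cos(-.2717),np.sin(-.2717)])
x=(p[:2]-[.4234,.0366])@u*1e3; z=(p[2]+.019-.062)*1e3
a0=np.arctan2(z,x);print("r",np.hypot(x,z),"a",a0,"F",np.round(s["wrist_force"],1),"w",s["width"],"t",s["clock"])
a1=float(sys.argv[1]);n=int(sys.argv[2]);a=np.linspace(a0,a1,n+1)
q=np.c_[160*np.cos(a),160*np.sin(a)];q[0]=x,z
for d in np.diff(q,axis=0): print(np.round([-d[1],0,d[0]],1).tolist())
E
python3 arc.py 0.95 12
```

```text
r 160.79841213183425 a 1.5460874352485288 F [-1.9 -6.9  7.6] w 0.010929294005592319 t 6.45
[1.2, 0.0, 7.9]
[0.8, 0.0, 7.9]
[1.2, 0.0, 7.9]
[1.6, 0.0, 7.8]
[2.0, 0.0, 7.7]
[2.3, 0.0, 7.6]
[2.7, 0.0, 7.5]
[3.1, 0.0, 7.3]
[3.4, 0.0, 7.2]
[3.8, 0.0, 7.0]
[4.1, 0.0, 6.8]
[4.5, 0.0, 6.6]
```

```bash
python3 -m inch '[{"translation":[0.8,0,7.9],"rot":[0,0,0],"claw":1},{"translation":[0.8,0,7.9],"rot":[0,0,0],"claw":1},{"translation":[1.2,0,7.9],"rot":[0,0,0],"claw":1},{"translation":[1.6,0,7.8],"rot":[0,0,0],"claw":1},{"translation":[2,0,7.7],"rot":[0,0,0],"claw":1},{"translation":[2.3,0,7.6],"rot":[0,0,0],"claw":1},{"translation":[2.7,0,7.5],"rot":[0,0,0],"claw":1},{"translation":[3.1,0,7.3],"rot":[0,0,0],"claw":1},{"translation":[3.4,0,7.2],"rot":[0,0,0],"claw":1},{"translation":[3.8,0,7],"rot":[0,0,0],"claw":1},{"translation":[4.1,0,6.8],"rot":[0,0,0],"claw":1},{"translation":[4.5,0,6.6],"rot":[0,0,0],"claw":1}]'
python3 arc.py 0.45 10
```

```text
clock: 7.65
eef_pos: [0.5131, 0.0129, 0.1719]
orientation: [[-0.001, 0.274, 0.962], [0.001, 0.962, -0.274], [-1.0, 0.0, -0.001]]
wrist_force: [-1.6, -2.9, -0.9]
width: 0.0109
r 158.78813749631942 a 0.9471266547024494 F [-1.6 -2.9 -0.9] w 0.010909764810133093 t 7.65
[3.8, 0.0, 7.0]
[5.1, 0.0, 6.1]
[5.4, 0.0, 5.8]
[5.7, 0.0, 5.6]
[6.0, 0.0, 5.3]
[6.2, 0.0, 5.0]
[6.5, 0.0, 4.6]
[6.7, 0.0, 4.3]
[6.9, 0.0, 4.0]
[7.1, 0.0, 3.6]
```

```bash
python3 -m inch '[{"translation":[4.2,0,6.8],"rot":[0,0,0],"claw":1},{"translation":[5.1,0,6.1],"rot":[0,0,0],"claw":1}]'; python3 -m inch '[{"translation":[5.4,0,5.8],"rot":[0,0,0],"claw":1},{"translation":[5.7,0,5.6],"rot":[0,0,0],"claw":1}]'
python3 arc.py 0.2 12
```

```text
clock: 7.85
eef_pos: [0.5254, 0.0097, 0.1625]
orientation: [[-0.001, 0.274, 0.962], [0.001, 0.962, -0.274], [-1.0, 0.0, -0.002]]
wrist_force: [-2.9, -0.6, -1.8]
width: 0.0108
clock: 8.05
eef_pos: [0.537, 0.0066, 0.1518]
orientation: [[-0.0, 0.274, 0.962], [0.001, 0.962, -0.274], [-1.0, 0.001, -0.0]]
wrist_force: [-3.1, 0.6, -1.5]
width: 0.0112
r 160.06424693669058 a 0.7469726049306339 F [-3.1  0.6 -1.5] w 0.011234937255017384 t 8.05
[5.5, 0.0, 4.8]
[5.7, 0.0, 4.6]
[5.9, 0.0, 4.3]
[6.1, 0.0, 4.0]
[6.2, 0.0, 3.8]
[6.4, 0.0, 3.5]
[6.6, 0.0, 3.2]
[6.7, 0.0, 2.9]
[6.8, 0.0, 2.6]
[6.9, 0.0, 2.3]
[7.0, 0.0, 1.9]
[7.1, 0.0, 1.6]
```

It passed the third notch with little force, so the pawl is off. Continuing down.

```bash
python3 -m inch '[{"translation":[5.5,0,4.8],"rot":[0,0,0],"claw":1},{"translation":[5.7,0,4.6],"rot":[0,0,0],"claw":1},{"translation":[5.9,0,4.3],"rot":[0,0,0],"claw":1},{"translation":[6.1,0,4],"rot":[0,0,0],"claw":1},{"translation":[6.2,0,3.8],"rot":[0,0,0],"claw":1},{"translation":[6.4,0,3.5],"rot":[0,0,0],"claw":1},{"translation":[6.6,0,3.2],"rot":[0,0,0],"claw":1},{"translation":[6.7,0,2.9],"rot":[0,0,0],"claw":1},{"translation":[6.8,0,2.6],"rot":[0,0,0],"claw":1},{"translation":[6.9,0,2.3],"rot":[0,0,0],"claw":1},{"translation":[7,0,1.9],"rot":[0,0,0],"claw":1},{"translation":[7.1,0,1.6],"rot":[0,0,0],"claw":1}]'
python3 arc.py 0.0 6
```

```text
clock: 9.25
eef_pos: [0.5755, -0.0038, 0.0752]
orientation: [[0.002, 0.274, 0.962], [0.001, 0.962, -0.274], [-1.0, 0.002, 0.001]]
wrist_force: [2.5, 5.4, 1.4]
width: 0.0107
r 160.61065829874696 a 0.20170750917584263 F [2.5 5.4 1.4] w 0.010749524443782727 t 9.25
[5.4, 0.0, 0.4]
[5.3, 0.0, 0.8]
[5.3, 0.0, 0.6]
[5.4, 0.0, 0.5]
[5.4, 0.0, 0.3]
[5.4, 0.0, 0.1]
```

```bash
python3 -m inch '[{"translation":[5.4,0,0.6],"rot":[0,0,0],"claw":1},{"translation":[5.3,0,0.8],"rot":[0,0,0],"claw":1},{"translation":[5.3,0,0.6],"rot":[0,0,0],"claw":1},{"translation":[5.4,0,0.5],"rot":[0,0,0],"claw":1},{"translation":[4,0,0.3],"rot":[0,0,0],"claw":1},{"translation":[0,0,0],"rot":[0,0,0],"claw":1}]'; python3 -m inch '[{"translation":[3,0,0],"rot":[0,0,0],"claw":1},{"translation":[2,0,0],"rot":[0,0,0],"claw":1},{"translation":[2,0,0],"rot":[0,0,0],"claw":1},{"translation":[0,0,0],"rot":[0,0,0],"claw":1},{"translation":[0,0,0],"rot":[0,0,0],"claw":1}]'
python3 arc.py 0.0 1
```

```text
clock: 9.85
eef_pos: [0.5787, -0.0047, 0.0497]
orientation: [[0.003, 0.274, 0.962], [0.001, 0.962, -0.274], [-1.0, 0.002, 0.002]]
wrist_force: [3.9, 4.6, -1.2]
width: 0.0107
clock: 10.35
eef_pos: [0.5789, -0.0047, 0.0431]
orientation: [[0.003, 0.274, 0.962], [0.001, 0.962, -0.274], [-1.0, 0.002, 0.003]]
wrist_force: [3.4, 5.1, -0.5]
width: 0.0112
r 160.88418620946052 a 0.0007660432482998161 F [ 3.4  5.1 -0.5] w 0.011161418898413872 t 10.35
[0.1, 0.0, -0.9]
```

```bash
python3 -m inch '[{"translation":[1,0,0],"rot":[0,0,0],"claw":1},{"translation":[1,0,0],"rot":[0,0,0],"claw":1},{"translation":[0,0,0],"rot":[0,0,0],"claw":1},{"translation":[0,0,0],"rot":[0,0,0],"claw":1}]'
python3 - <<'E'
from bench import viewer
import cv2
c=viewer.camera("scene"); cv2.imwrite("pics/scene3.png",cv2.resize(c["color"][140:340,90:340],(750,600),interpolation=cv2.INTER_CUBIC))
E
```

```text
clock: 10.75
eef_pos: [0.5789, -0.0047, 0.0412]
orientation: [[0.003, 0.274, 0.962], [0.001, 0.962, -0.274], [-1.0, 0.002, 0.003]]
wrist_force: [3.6, 5.7, -0.7]
width: 0.0108
```

View pics/scene3.png

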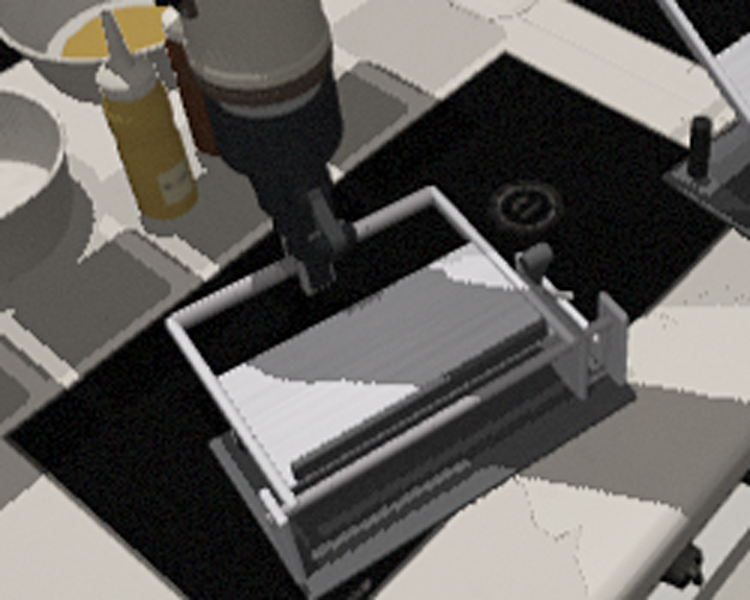

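The board is nearly flat in the grip, but there is no stop reaction yet. I creep lower until it pushes back.

```bash
python3 -m inch '[{"translation":[1.5,0,0],"rot":[0,0,0],"claw":1},{"translation":[0,0,0],"rot":[0,0,0],"claw":1},{"translation":[0,0,0],"rot":[0,0,0],"claw":1}]'; python3 -m inch '[{"translation":[1.5,0,0],"rot":[0,0,0],"claw":1},{"translation":[0,0,0],"rot":[0,0,0],"claw":1},{"translation":[0,0,0],"rot":[0,0,0],"claw":1}]'
python3 -m inch '[{"translation":[1.5,0,0],"rot":[0,0,0],"claw":1},{"translation":[0,0,0],"rot":[0,0,0],"claw":1},{"translation":[0,0,0],"rot":[0,0,0],"claw":1}]'
```

```text
clock: 11.1
eef_pos: [0.579, -0.0047, 0.0402]
orientation: [[0.003, 0.274, 0.962], [0.001, 0.962, -0.274], [-1.0, 0.002, 0.003]]
wrist_force: [3.4, 4.4, 4.2]
width: 0.011
clock: 11.4
eef_pos: [0.579, -0.0047, 0.04]
orientation: [[0.004, 0.274, 0.962], [-0.0, 0.962, -0.274], [-1.0, 0.001, 0.003]]
wrist_force: [-0.9, 3.4, 15.3]
width: 0.0107
clock: 11.7
eef_pos: [0.5791, -0.0048, 0.0398]
orientation: [[0.004, 0.274, 0.962], [-0.001, 0.962, -0.274], [-1.0, -0.0, 0.004]]
wrist_force: [-5.4, 3.2, 27.7]
width: 0.0109
```

The stop is reached at z = 0.040: the push rises to 28 N with no further travel. I ease off 3 mm, open partway (the window limits this) and withdraw upward.

```bash
python3 -m inch '[{"translation":[-1.5,0,0],"rot":[0,0,0],"claw":1},{"translation":[-1.5,0,0],"rot":[0,0,0],"claw":1},{"translation":[0,0,0],"rot":[0,0,0],"claw":1},{"translation":[0,0,0],"rot":[0,0,0],"claw":-0.1},{"translation":[0,0,0],"rot":[0,0,0],"claw":-0.1},{"translation":[0,0,0],"rot":[0,0,0],"claw":-0.1},{"translation":[0,0,0],"rot":[0,0,0],"claw":-0.1},{"translation":[0,0,0],"rot":[0,0,0],"claw":-0.1}]'
python3 -m inch '[{"translation":[-10,0,0],"rot":[0,0,0],"claw":-0.1},{"translation":[-10,0,0],"rot":[0,0,0],"claw":-0.1},{"translation":[-20,0,0],"rot":[0,0,0],"claw":-0.1},{"translation":[-20,0,0],"rot":[0,0,0],"claw":-0.1},{"translation":[-20,0,0],"rot":[0,0,0],"claw":-0.1},{"translation":[-20,0,0],"rot":[0,0,0],"claw":-0.1},{"translation":[-20,0,-5],"rot":[0,0,0],"claw":-0.1},{"translation":[-20,0,-10],"rot":[0,0,0],"claw":-0.1},{"translation":[-10,0,-10],"rot":[0,0,0],"claw":-0.1},{"translation":[0,0,0],"rot":[0,0,0],"claw":-0.1},{"translation":[0,0,0],"rot":[0,0,0],"claw":-0.1}]'
python3 - <<'E'
from h import *
from bench import viewer
L=[(.16,.096),(.16,-.096),(0,.096),(0,-.096)]
P=pts([.4234,.0366],-.2717,0,L);ims=[]
for n,(y,x,w) in {"scene":(140,90,400),"side":(110,180,400)}.items():
    c=viewer.camera(n);q=proj(c,P);im=cv2.resize(c["color"],None,fx=2,fy=2,interpolation=cv2.INTER_CUBIC)
    for a,b in ((0,1),(2,3),(0,2),(1,3)): cv2.line(im,*[tuple(int(v) for v in np.round(2*q[k])) for k in (a,b)],(0,0,255),1)
    ims.append(im[2*y:2*y+400,2*x:2*x+400])
cv2.imwrite("pics/fin.png",np.hstack(ims))
E
```

```text
clock: 12.5
eef_pos: [0.577, -0.006, 0.0393]
orientation: [[-0.001, 0.275, 0.961], [-0.0, 0.961, -0.275], [-1.0, -0.001, -0.0]]
wrist_force: [-0.6, 0.0, 0.4]
width: 0.0466
clock: 13.6
eef_pos: [0.5531, 0.0009, 0.1895]
orientation: [[0.0, 0.274, 0.962], [-0.001, 0.962, -0.274], [-1.0, -0.001, 0.001]]
wrist_force: [-0.1, 0.7, -0.5]
width: 0.0468
```

View pics/fin.png

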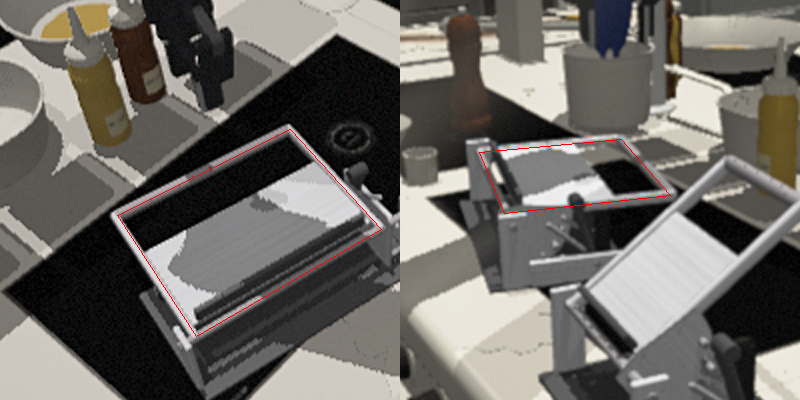

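The board lies on the flat-model outline in both views, the narrow stand is still propped, and the gripper is clear. I'm handing the job in.

```bash
python3 -c "
from bench import robot
print(robot.finish_job(), robot.sense()['clock'])"
```

```text
the job is handed in; nothing more can be done
the job is handed in; nothing more can be done
```

The wide stand is folded flat and I handed the job in at about 13.7 s; no verdict was reported.

- **What I did:** The board was resting on its third notch, at about 0.92 rad. I gripped the bar mid-length and raised it along its arc to about 1.55 rad. I then lowered it, still gripped, to the stop and let go.
- **Pawl:** In the picture taken at the top it leaned off. The board then passed the third notch going down with only about 3 N at the wrist.
- **Last checks:** Both cameras show the board on the predicted flat outline to about 1–2 px. The narrow stand is still propped, and the gripper is about 130 mm above the bar with wrist force near zero.
- **What disagreed:** The stop came about 3 mm lower than my measured hinge height predicted. I crept down to find it, and the push on the stop reached about 28 N before I eased off.
- **Not checked:** I did not separately check that the pawl dropped back in at flat.

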